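Lay the hair clippers away in the tool tray

TASK

Put both hair clippers away in the two-lane tray, one in each lane: take one from the sloping stand, reaching in under its little shelf, and one from the worktop. Lay each flat on its back (switch side up), inside its lane, with both cutting heads pointing to the end of the tray by the mirror. Lay them down gently without letting them fall, and do not knock over the neck brush or the cologne bottle.

Things in the scene. Friction and masses are not known exactly. Their poses are not given: they have to be found in the camera images.
- clipper_stand_center (a point): Centre (16.5 mm above its back) of the black hair clipper leaning in the stand: 180 mm long with cord stub, 44 wide, 33 thick, flat-backed, about 0.2 to 0.34 kg; solid from 84 mm ahead of the centre (blades) to 72 mm behind. Axes: -y along the body to the cutting head, z out of the upper side, x across. At the start it slopes 35 degrees, tail low towards the robot, head high towards the mirror.
- clipper_stand_head (a point): Point at the blades of the clipper of the stand, 85 mm from its centre along the body, at half thickness.
- clipper_bench_center (a point): Centre (16.5 mm above its back) of the dark grey hair clipper lying on its back on the worktop at the left, its head to the left (+y) within about 30 degrees. Same size, shape, mass and axes as the other (178 mm long, 44 wide, 33 thick; -y to the head, z up out of the upper side, x across the width).
- clipper_bench_head (a point): Point at the blades of the clipper of the worktop, 85 mm from its centre along the body, at half thickness.
- lane_left (a point): Middle of the floor of the tray's left lane, 4 mm above the worktop. x along the lane to the mirror end, y across it to the left, z up. The lane is 210 mm long and 54 mm wide inside. Ribs 10 mm above its floor flank it only near its ends, from 40 to 106 mm either way from the middle; over the middle 80 mm there are none, so fingers can go down to the floor beside a clipper.
- lane_right (a point): Middle of the floor of the tray's right lane (-y side), same axes and sizes as the left one.
- tray: Fixed pale wooden tray, 226 x 170 x 16 mm, with two lanes side by side, 100 mm apart centre to centre (one 50 mm to each side of the origin in y). Origin under its centre; x to its mirror end, y to its left. End walls 12 mm above the lane floors. It stands turned by up to 0.2 rad.
- stand_top (a point): Point on the slope of the fixed grey charging stand under the clipper's middle, 75 mm above the worktop; x level and uphill, away from the robot, z up. A 34 mm wide spine, inclined 35 degrees, carries the clipper's back. A lip and cheeks up to 19 mm high hold only its tail, 46 to 83 mm downhill: lift it square to the slope by 25 mm or more to clear them. Nothing stands beside its middle.
- stand: The charging stand; origin under stand_top at worktop height, same axes. On a back post it has a small shelf, 64 mm wide, with two comb guards: underside 238 mm and guards' top 258 mm above the worktop, from right above stand_top (x = 0) to x = 122 mm. It bars the way straight down, so come tilted, square to the slope (35 degrees from vertical, fingers pointing down and away from the robot), from the robot's side.
- neck_brush: Neck duster brush standing on its black foot behind the tray, 82 mm across and 170 mm tall; origin under its centre. Not to be knocked over.
- cologne: Small cologne bottle, 33 x 45 x 104 mm, standing behind the tray to the left; origin under its centre. Not to be knocked over.

How it is judged:
At the end, for the whole second after the job is handed in: One clipper in each lane, either way about: centre within 8 mm of the lane's mid-line and 18 mm of its middle lengthwise, flat on its back (within 0.15 rad), head towards the mirror end (within 14 mm of the mid-line), at rest and released; neck brush and cologne upright (((x of clipper_stand_center in the frame of lane_left between -0.018 and 0.018 m and y of clipper_stand_center in the frame of lane_left between -0.008 and 0.008 m and z of clipper_stand_center in the frame of lane_left between 0.01 and 0.022 m and x of clipper_stand_head in the frame of lane_left above 0.05 m and y of clipper_stand_head in the frame of lane_left between -0.014 and 0.014 m and angle between each of clipper_stand_center, clipper_bench_center's own z axis and vertical below 0.15 rad and x of clipper_bench_center in the frame of lane_right between -0.018 and 0.018 m and y of clipper_bench_center in the frame of lane_right between -0.008 and 0.008 m and z of clipper_bench_center in the frame of lane_right between 0.01 and 0.022 m and x of clipper_bench_head in the frame of lane_right above 0.05 m and y of clipper_bench_head in the frame of lane_right between -0.014 and 0.014 m) or (x of clipper_bench_center in the frame of lane_left between -0.018 and 0.018 m and y of clipper_bench_center in the frame of lane_left between -0.008 and 0.008 m and z of clipper_bench_center in the frame of lane_left between 0.01 and 0.022 m and x of clipper_bench_head in the frame of lane_left above 0.05 m and y of clipper_bench_head in the frame of lane_left between -0.014 and 0.014 m and angle between each of clipper_bench_center, clipper_stand_center's own z axis and vertical below 0.15 rad and x of clipper_stand_center in the frame of lane_right between -0.018 and 0.018 m and y of clipper_stand_center in the frame of lane_right between -0.008 and 0.008 m and z of clipper_stand_center in the frame of lane_right between 0.01 and 0.022 m and x of clipper_stand_head in the frame of lane_right above 0.05 m and y of clipper_stand_head in the frame of lane_right between -0.014 and 0.014 m)) and linear speed of each of clipper_stand, clipper_bench below 0.02 m/s and angular speed of each of clipper_stand, clipper_bench below 0.15 rad/s and angle between each of neck_brush, cologne's own z axis and vertical below 0.3 rad); the robot touches nothing.
It fails at once if the clipper from the stand is let fall: it moves free of the fingers at over 0.6 m/s or 5 rad/s (contact force between the fingers and clipper_stand below 0.05 N and (linear speed of clipper_stand above 0.6 m/s or angular speed of clipper_stand above 5 rad/s)).
It fails at once if the clipper from the worktop is let fall: it moves free of the fingers at over 0.6 m/s or 5 rad/s (contact force between the fingers and clipper_bench below 0.05 N and (linear speed of clipper_bench above 0.6 m/s or angular speed of clipper_bench above 5 rad/s)).
It fails at once if the neck brush is knocked over (angle between neck_brush's own z axis and vertical above 0.6 rad).
It fails at once if the cologne is knocked over (angle between cologne's own z axis and vertical above 0.6 rad).
It also fails if it takes over 61 s, if anything falls off the work surface, if the arm or the gripper's body presses on something with over 40 N, if the wrist force passes 120 N, or if a joint passes its speed limit or range.

ROBOT

A 6-joint arm with a two-finger parallel gripper is mounted at the origin on a cart in front of the work surface, level with it; the furniture and walls round the work are solid. World frame = base frame: x ahead of the robot, y to its left, z up, the work surface at z = 0. Lengths are in m, angles in rad, forces in N, time in s.
With the tool pointing down it reaches from about 0.35 to 0.975 m from the base axis. Payload 4.9 kg.
Tool frame: the origin (TCP) lies midway between the tips of the shut fingers; the grasp point (between the pads) lies 19 mm behind it; z points along the fingers, y is the line along which they close (so a half turn about z gives the same grasp; the last joint's range is limited). The gripper opens to 85 mm and grips with 20 to 120 N. Pads are 22 mm wide; open, the fingers measure 114 mm over their backs; the gripper's body (76 mm by 85 mm) begins 54 mm behind the grasp point. The pads swing forward as they close: fully open they stand 13 mm farther back than shut.
Start: joints at [-1.403, 0.053, 1.613, -0, 1.476, -0.119], TCP at [0.177, -0.599, 0.205] pointing down, gripper open.
Joint ranges: [-3.01, 3.01], [-1.01, 2.22], [0.06, 2.58], [-1.02, 4.17], [0.09, 2.62], [-3.14, 3.14]. Speed limits (rad/s): [2.57, 2.57, 3.14, 3.14, 3.14, 3.14].

INTERFACE

Orientations are given as a rotation vector (axis times angle).
In Python, from station import ctrl gives the robot as it stands.
- The arm moves only by the tool carry_out, never from a script. Its argument "moves" is a list of rows, each an object of numbers: "x", "y", "z": the shift along the tool's x, y, z in units of 25 mm (1.0 is 25 mm); "turn": the turn about the tool's z in rad. In form: [{"x": .., "y": .., "z": .., "turn": ..}, ...]. A call has exactly 8 rows; each row shifts and turns the commanded pose from where the row before left it, along the tool's axes as they then stand; what a row does not reach is not made up. A row lasts 1/10 s, in which the tool goes at most 50 mm and 8.59 degrees, less where a joint would pass 70% of its speed; a pose out of reach is approached as far as the arm can. A call is refused whole if a number of a shift passes 1 or a number of a turn 0.15, either way. A call with a gripper value outside its range is refused whole. "grip" is the finger opening in mm, from 0 to 85.4, set as the call begins (left out, the last holds). The fingers move at their own pace and stop on an object; "newtons" is the grip in N (left out, the last holds). Time passes only in rows, so rows that do not move let the fingers close, or fill a call up. It gives the time, the measured TCP pose, the force, the opening and the grip force at its end, in the units of the state.
- ctrl.get_obs(): the state, without advancing time (a new reading comes with each control period).
- ctrl.get_image(name): name is "side" or "top"; returns the picture (384x512x3 uint8, red, green, blue); there is no depth.
- ctrl.calibration(name): a dict with "fx", "fy", "cx", "cy" (pixels), "k1" (the pictures are not rectified: a ray, as slopes to the right and down, at radius r is drawn at 1 + k1 r^2 times it, then the intrinsics apply), "R" (3x3) and "t" (3): a world point X has camera coordinates R X + t. Camera axes: x right, y down, z forward; pixel columns grow to the right and rows downward; lengths in m; the calibration is good to about 2 mm. A picture is of the moment at which its call begins. calibration takes no time and is no camera call.
- ctrl.finish_job(): hands the job in; it is judged then, once.
Trained networks look in the newest picture that a camera, given by its name, has taken for a name from the list of things; names that differ only in an ending like _2 or _b are one class to them, and where a whole thing is asked for, a point or a joint stands for the part that bears it (a point fixed in the world has none). Each returns a list of dicts, best first, with "confidence" (0 to 1); they miss things now and then, are a little off and sometimes report something else, mostly with a low value. They report only what shows in the picture. A call takes as long as a camera call.
- ctrl.look_for(camera, query): "rect" ([left, top, width, height] in pixels, round what is visible of it).
- ctrl.mark_of(camera, query): "pixel" ([column, row] in pixels: a listed point, or the origin of a listed thing).
The state is a dict: "t": time; "q": joint angles; "dq": joint speeds; "effort": joint torques, N m; "tool_pos": TCP position; "tool_rot": TCP orientation; "contact_force": force on the tool from outside, world axes, zero at the start; "wrist_torque": the same for the moment, N m; "opening": finger opening in m; "grip_force": force on a finger pad.
Only numpy, scipy, OpenCV 4.12 (cv2) and the standard library are available. Lean on these libraries where they do the work, as an engineer would, in place of code of your own. Each camera call takes 0.05 s, during which the arm holds its last target. There are 200 camera calls.

## Working session

There is one attempt and no reset: what is moved stays moved. The work goes in short steps, Python scripts to look and compute and a tool call to move; the robot and the scene stay as the last step left them, time stands still between calls to the robot, and variables do not carry over. Pictures are saved under pics/ and viewed, at most 10 in all, crops included, and the job is handed in when it is done.

Besides the shell and the picture viewer there is one more tool, called after "Request:" in YAML: its name, and indented under it one key for each argument. carry_out: Moves the arm, as the interface text tells. Its arguments: {"type":"object","properties":{"moves":{"type":"array"},"grip":{"type":"number"},"newtons":{"type":"number"}},"required":["moves"]}

```bash
mkdir -p pics; ls; cat > h.py <<'E'
import numpy as np, cv2
from scipy.spatial.transform import Rotation as R
from scipy.optimize import least_squares
from station import ctrl
def proj(c,X):
    k=ctrl.calibration(c); p=np.array(k["R"])@np.asarray(X)+np.array(k["t"]); s=p[:2]/p[2]; s=s*(1+k["k1"]*(s@s))
    return np.array([k["fx"]*s[0]+k["cx"],k["fy"]*s[1]+k["cy"]])
def tri(px):  # {cam:pixel} -> point, residual
    s=least_squares(lambda X:np.concatenate([proj(c,X)-p for c,p in px.items()]),[0.5,0,0.05]); return s.x,np.abs(s.fun).max()
def onz(c,p,z):
    s=least_squares(lambda X:proj(c,[X[0],X[1],z])-p,[0.5,0]); return np.r_[s.x,z]
E
python3 - <<'E'
from h import *
for c in("side","top"):
    cv2.imwrite(f"pics/{c}0.png",cv2.cvtColor(ctrl.get_image(c),cv2.COLOR_RGB2BGR))
    k=ctrl.calibration(c);print(c,k["fx"],-np.array(k["R"]).T@k["t"])
for q in["clipper_stand_center","clipper_stand_head","clipper_bench_center","clipper_bench_head","lane_left","lane_right","tray","stand_top","stand","neck_brush","cologne"]:
    px={}
    for c in("side","top"):
        m=ctrl.mark_of(c,q); print(q,c,[(np.round(d["pixel"],1).tolist(),round(d["confidence"],2)) for d in m[:2]])
        if m: px[c]=m[0]["pixel"]
    if len(px)==2: x,r=tri(px);print("   ",x.round(4),round(r,2))
print(ctrl.get_obs())
E
```

```text
pics
side 478.0265847586599 [ 1.07767467 -0.65914349  1.45878669]
top 497.69289338628994 [0.40839207 0.02494866 1.81263324]
clipper_stand_center side [([298.8, 225.8], 0.68), ([186.4, 264.2], 0.67)]
clipper_stand_center top [([348.9, 201.2], 0.68)]
    [ 0.6778 -0.1657  0.2022] 51.27
clipper_stand_head side [([200.0, 271.6], 0.72)]
clipper_stand_head top [([356.3, 177.0], 0.93), ([169.7, 245.5], 0.22)]
    [ 0.627  -0.3321  0.1549] 0.78
clipper_bench_center side [([253.7, 141.3], 0.89)]
clipper_bench_center top [([195.9, 245.8], 0.98), ([352.4, 174.8], 0.3)]
    [0.406  0.2269 0.0178] 0.05
clipper_bench_head side [([269.1, 129.3], 0.78)]
clipper_bench_head top [([172.9, 246.4], 0.98)]
    [0.4083 0.3158 0.0016] 1.26
lane_left side [([254.2, 200.1], 0.69)]
lane_left top [([248.2, 200.7], 0.8)]
    [0.5614 0.0308 0.0051] 1.55
lane_right side [([235.3, 220.7], 0.62)]
lane_right top [([279.1, 203.8], 0.91)]
    [ 0.5527 -0.0772  0.0018] 0.22
tray side [([243.0, 209.1], 0.69)]
tray top [([267.7, 204.5], 0.95), ([348.0, 201.7], 0.74)]
    [ 0.5511 -0.0336  0.019 ] 0.73
stand_top side [([19
[... 387 characters left out ...]
 0.6512 -0.0068 -0.0617] 29.34
{'t': 1.2, 'q': array([-1.40298842e+00,  5.26910594e-02,  1.61285783e+00,  3.62460082e-06,
        1.47597948e+00, -1.18974162e-01]), 'dq': array([-0.0009285 ,  0.00076755, -0.00031214, -0.0010414 , -0.00031763,
       -0.00056112]), 'effort': array([ 8.33136346e-04, -3.93688095e+01, -3.70456696e+01,  2.54594106e-06,
        3.72923860e-04, -9.44681560e-07]), 'tool_pos': array([ 0.1768101 , -0.59947626,  0.20523434]), 'tool_rot': array([3.10928739e+00, 4.48924401e-01, 8.13145150e-06]), 'contact_force': array([-0.64176036, -0.18081614,  0.26673694]), 'wrist_torque': array([ 0.02431276, -0.04089302, -0.02413825]), 'grip_force': 0.0, 'opening': 0.0852723921472827}
```

```bash
python3 - <<'E'
import cv2
t=cv2.imread("pics/top0.png");s=cv2.imread("pics/side0.png")
cv2.imwrite("pics/t1.png",cv2.resize(t[120:300,150:400],None,fx=3.2,fy=3.2,interpolation=cv2.INTER_CUBIC))
cv2.imwrite("pics/s1.png",cv2.resize(s[100:310,130:330],None,fx=2.8,fy=2.8,interpolation=cv2.INTER_CUBIC))
E
```

```text
(no output)
```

View pics/t1.png

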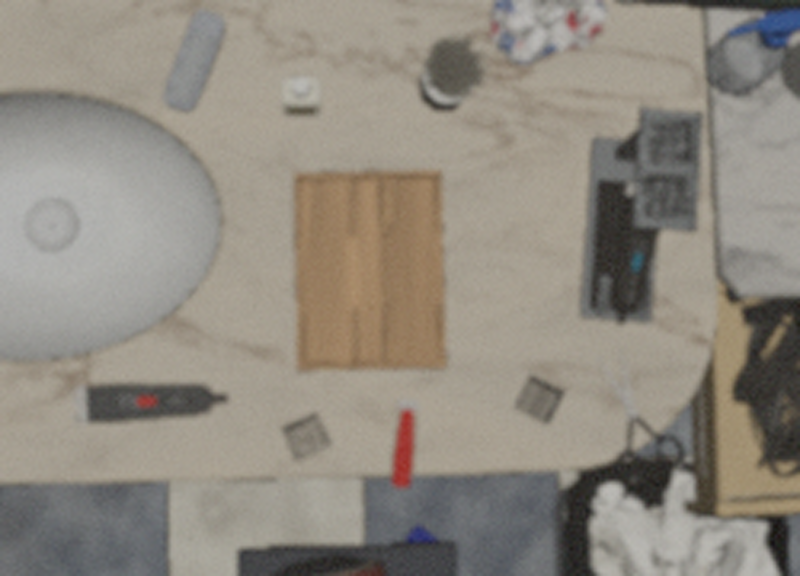

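View pics/s1.png

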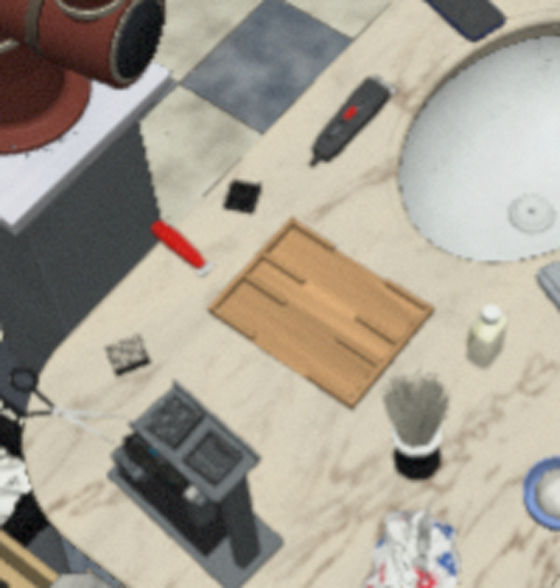

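The top crop shows the tray corners at (295,173), (441,172), (445,366) and (299,369). The bench clipper's red switch is at (148,401), with its head to the left. The stand clipper's blue switch is at (636,260), tail at (622,320), with its head hidden under the shelf. The side view agrees, with the cologne at about (487,335) and the brush at (415,430), both behind the tray.

```bash
python3 - <<'E'
from h import *
t=lambda u,v:[150+u/3.2,120+v/3.2]
s=lambda u,v:[130+u/2.8,100+v/2.8]
A=[onz("top",t(*p),.016) for p in[(295,173),(441,172),(445,366),(299,369)]]
B=[onz("side",s(*p),.016) for p in[(433,310),(352,406),(210,308),(293,220)]]
def ang(P): a=P[0]-P[3]+P[1]-P[2]; b=P[0]-P[1]+P[3]-P[2]; return np.arctan2(a[1],a[0]),np.arctan2(-b[0],b[1])
for P in(A,B): print(np.round(P,3).tolist(),"c",np.mean(P,0).round(4),"ang",np.round(ang(P),3))
print("centre tri",tri({"top":[348.9,201.2],"side":[186.4,264.2]}))
print("dot tri",tri({"top":t(636,260),"side":s(152,450)}))
print("dot top z=.102",onz("top",t(636,260),.102), "det z.0885",onz("top",[348.9,201.2],.0885))
print("tail",onz("top",t(622,320),.04),"head side",onz("side",[200,271.6],.137),onz("top",[356.3,177],.137))
print("standtop side",onz("side",[194.1,265.8],.075))
print("base",[onz("top",t(*p),.01).round(3).tolist() for p in[(592,140),(582,316),(652,320)]],[onz("side",s(*p),.01).round(3).tolist() for p in[(108,475),(222,586),(284,548)]])
print("shelf top z.25",[onz("top",t(*p),.25).round(3).tolist() for p in[(640,108),(701,113),(695,230),(634,226)]])
print("shelf side z.25",[onz("side",s(*p),.25).round(3).tolist() for p in[(260,458),(213,500),(127,422),(175,384)]])
print("bench dots",onz("top",t(148,401),.033),onz("side",s(351,114),.033))
print("bench head/tail top",onz("top",t(78,403),.0165),onz("top",t(228,399),.012),"side",onz("side",s(390,85),.0165),onz("side",s(313,162),.012))
E
```

```text
[[0.663, 0.054, 0.016], [0.66, -0.112, 0.016], [0.439, -0.11, 0.016], [0.44, 0.055, 0.016]] c [ 0.5506 -0.0282  0.016 ] ang [-0.005 -0.009]
[[0.671, 0.05, 0.016], [0.669, -0.114, 0.016], [0.448, -0.112, 0.016], [0.451, 0.052, 0.016]] c [ 0.5598 -0.0309  0.016 ] ang [-0.01  -0.016]
centre tri (array([ 0.55108967, -0.31877626,  0.07781396]), np.float64(0.6172029579171294))
dot tri (array([ 0.54720049, -0.31690663,  0.09641885]), np.float64(0.17699028503403724))
dot top z=.102 [ 0.54723615 -0.31527177  0.102     ] det z.0885 [ 0.54849497 -0.31849831  0.0885    ]
tail [ 0.48510508 -0.3089652   0.04      ] head side [ 0.62250002 -0.3260546   0.137     ] [ 0.62718496 -0.33822775  0.137     ]
standtop side [ 0.57410669 -0.3066712   0.075     ]
base [[0.695, -0.288, 0.01], [0.492, -0.269, 0.01], [0.485, -0.349, 0.01]] [[0.493, -0.349, 0.01], [0.681, -0.371, 0.01], [0.71, -0.297, 0.01]]
shelf top z.25 [[0.688, -0.297, 0.25], [0.682, -0.359, 0.25], [0.564, -0.347, 0.25], [0.569, -0.285, 0.25]]
shelf side z.25 [[0.696, -0.3, 0.25], [0.687, -0.36, 0.25], [0.567, -0.348, 0.25], [0.578, -0.288, 0.25]]
bench dots [0.40755975 0.22374786 0.033     ] [0.41651272 0.22358937 0.033     ]
bench head/tail top [0.40670209 0.30511078 0.0165    ] [0.40802151 0.13553113 0.012     ] side [0.42213083 0.30568974 0.0165    ] [0.41391737 0.1424053  0.012     ]
```

Request:
carry_out:
  moves:
    - {"x": 0, "y": 0, "z": -1, "turn": 0.15}
    - {"x": 0, "y": 0, "z": -1, "turn": 0.15}
    - {"x": 0, "y": 0, "z": -1, "turn": 0.087}
    - {"x": 0.96, "y": -0.98, "z": 0, "turn": 0}
    - {"x": 0.96, "y": -0.98, "z": 0, "turn": 0}
    - {"x": 0.96, "y": -0.98, "z": 0, "turn": 0}
    - {"x": 0.96, "y": -0.98, "z": 0, "turn": 0}
    - {"x": 0.96, "y": -0.98, "z": 0, "turn": 0}
  grip: 66
  newtons: 60

```text
t: 2.0
tool_pos: [0.3093, -0.4886, 0.2803]
tool_rot: [3.137, -0.158, 0.0]
contact_force: [1.0, -0.7, 0.3]
opening: 0.0659
grip_force: 0.0
```

Request:
carry_out:
  moves:
    - {"x": 0.96, "y": -0.98, "z": 0, "turn": 0}
    - {"x": 0.96, "y": -0.98, "z": 0, "turn": 0}
    - {"x": 0.96, "y": -0.98, "z": 0, "turn": 0}
    - {"x": 0.96, "y": -0.98, "z": 0, "turn": 0}
    - {"x": 0.96, "y": -0.98, "z": 0, "turn": 0}
    - {"x": 0.96, "y": -0.98, "z": 0, "turn": 0}
    - {"x": 0, "y": 0, "z": 0, "turn": 0}
    - {"x": 0, "y": 0, "z": 0, "turn": 0}

```text
t: 2.8
tool_pos: [0.4666, -0.3574, 0.2801]
tool_rot: [3.137, -0.155, -0.001]
contact_force: [0.2, -0.4, -0.4]
opening: 0.0656
grip_force: 0.0
```

Request:
carry_out:
  moves:
    - {"x": 0.66, "y": -0.67, "z": 0, "turn": 0}
    - {"x": 0.66, "y": -0.67, "z": 0, "turn": 0}
    - {"x": 0.66, "y": -0.67, "z": 0, "turn": 0}
    - {"x": 0, "y": 0, "z": 0.8, "turn": 0}
    - {"x": 0, "y": 0, "z": 0.8, "turn": 0}
    - {"x": 0, "y": 0, "z": 0.8, "turn": 0}
    - {"x": 0, "y": 0, "z": 0.8, "turn": 0}
    - {"x": 0, "y": 0, "z": 0.8, "turn": 0}

```text
t: 3.6
tool_pos: [0.5197, -0.314, 0.1795]
tool_rot: [3.137, -0.16, -0.0]
contact_force: [-0.0, -0.4, 0.2]
opening: 0.0658
grip_force: 0.0
```

```bash
python3 - <<'E'
from h import *
o=ctrl.get_obs();print(o["tool_pos"],o["tool_rot"],o["contact_force"])
ims=[]
for c,(u,v,w,h) in{"side":(150,200,130,130),"top":(290,130,130,130)}.items():
    im=cv2.cvtColor(ctrl.get_image(c),cv2.COLOR_RGB2BGR)
    p=proj(c,o["tool_pos"]);print(c,p)
    ims.append(cv2.resize(im[v:v+h,u:u+w],(400,400),interpolation=cv2.INTER_CUBIC))
cv2.imwrite("pics/a.png",np.hstack(ims))
E
```

```text
[ 0.51969944 -0.31398489  0.17946684] [ 3.13706243e+00 -1.60297597e-01 -2.89595636e-04] [-0.01942805 -0.40845038  0.15502711]
side [174.42501706 243.44495149]
top [353.18697862 207.52206198]
```

View pics/a.png

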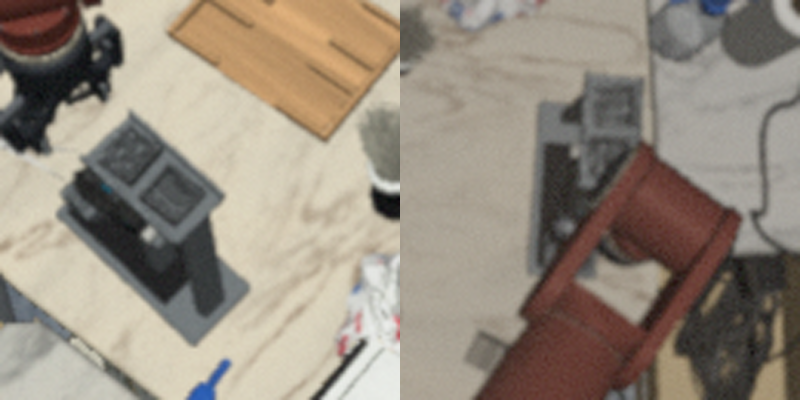

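The side crop shows the fingers in front of the shelf, with their tips around crop (20,140) and (110,100). The top crop shows the red wrist yoke reaching close to the shelf's near right corner at crop (645,145), so I'll check clearance there.

```bash
python3 - <<'E'
from h import *
T=lambda u,v:[290+(u-400)/3.0769,130+v/3.0769]
S=lambda u,v:[150+u/3.0769,200+v/3.0769]
for z in(.33,.38,.43): print(z,[onz("top",T(*p),z).round(3).tolist() for p in[(645,145),(740,215),(525,312),(632,385)]])
for z in(.18,.25,.3,.35,.4,.45): print(z,"axis",proj("top",[.5197,-.314,z]).round(0)-[290,130],proj("side",[.5197,-.314,z]).round(0)-[150,200])
print("near shelf edge side z=.258",[onz("side",S(*p),.258).round(3).tolist() for p in[(130,113),(84,160),(222,195),(180,240)]])
print("top",[onz("top",T(*p),.258).round(3).tolist() for p in[(585,73),(643,77)]])
E
```

```text
0.33 [[0.601, -0.338, 0.33], [0.529, -0.431, 0.33], [0.44, -0.211, 0.33], [0.365, -0.315, 0.33]]
0.38 [[0.594, -0.326, 0.38], [0.525, -0.416, 0.38], [0.438, -0.203, 0.38], [0.367, -0.303, 0.38]]
0.43 [[0.588, -0.313, 0.43], [0.521, -0.4, 0.43], [0.437, -0.195, 0.43], [0.368, -0.292, 0.43]]
0.18 axis [63. 78.] [24. 43.]
0.25 axis [68. 76.] [21. 33.]
0.3 axis [71. 75.] [18. 24.]
0.35 axis [75. 73.] [15. 16.]
0.4 axis [79. 72.] [12.  6.]
0.45 axis [83. 70.] [ 8. -4.]
near shelf edge side z=.258 [[0.58, -0.29, 0.258], [0.577, -0.35, 0.258], [0.697, -0.303, 0.258], [0.694, -0.357, 0.258]]
top [[0.687, -0.296, 0.258], [0.682, -0.357, 0.258]]
```

```bash
python3 - <<'E'
from h import *
im=cv2.cvtColor(ctrl.get_image("side"),cv2.COLOR_RGB2BGR)
for z in(.2,.25,.3,.35,.4,.45,.5,.55):
    p=proj("side",[.5197,-.314,z]); print(z,((p-[90,150])*5).round(0))
print("guards front-left/right corners",[((proj("side",q)-[90,150])*5).round(0).tolist() for q in([.575,-.288,.258],[.569,-.35,.258])])
cv2.imwrite("pics/b.png",cv2.resize(im[150:270,90:250],None,fx=5,fy=5,interpolation=cv2.INTER_CUBIC))
E
```

```text
0.2 [417. 452.]
0.25 [404. 413.]
0.3 [390. 372.]
0.35 [375. 328.]
0.4 [359. 280.]
0.45 [341. 230.]
0.5 [323. 175.]
0.55 [303. 116.]
guards front-left/right corners [[507.0, 426.0], [425.0, 502.0]]
```

View pics/b.png

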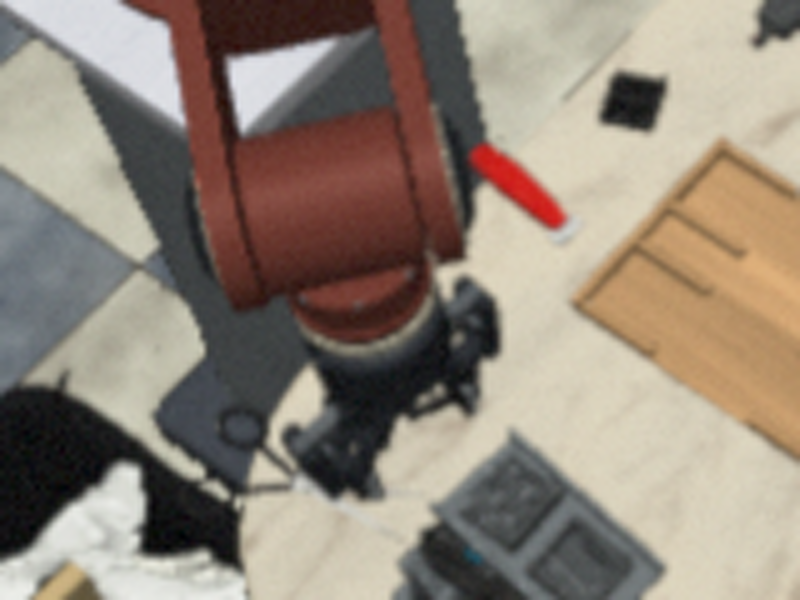

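The red wrist cylinder is centred at about (335,205), z≈0.46, and its underside is around z≈0.40, about 0.22 m above the TCP. It will pass over the guards, and the flange (radius about 41 mm) should clear the shelf front by several mm, so I'll descend vertically.

Request:
carry_out:
  moves:
    - {"x": 0.06, "y": 0, "z": 0.6, "turn": -0.013}
    - {"x": 0, "y": 0, "z": 0.6, "turn": 0}
    - {"x": 0, "y": 0, "z": 0.6, "turn": 0}
    - {"x": 0, "y": 0, "z": 0.6, "turn": 0}
    - {"x": 0, "y": 0, "z": 0.6, "turn": 0}
    - {"x": 0, "y": 0, "z": 0.6, "turn": 0}
    - {"x": 0, "y": 0, "z": 0.6, "turn": 0}
    - {"x": 0, "y": 0, "z": 0.3, "turn": 0}

```text
t: 4.55
tool_pos: [0.5213, -0.3121, 0.0653]
tool_rot: [-3.137, 0.137, 0.004]
contact_force: [-0.1, 0.8, -0.1]
opening: 0.066
grip_force: 0.0
```

Request:
carry_out:
  moves:
    - {"x": 0, "y": 0, "z": 0.1, "turn": 0}
    - {"x": 0, "y": 0, "z": 0, "turn": 0}
    - {"x": 0, "y": 0, "z": 0, "turn": 0}
    - {"x": 0, "y": 0, "z": 0, "turn": 0}
    - {"x": 0, "y": 0, "z": 0, "turn": 0}
    - {"x": 0, "y": 0, "z": 0, "turn": 0}
    - {"x": 0, "y": 0, "z": 0, "turn": 0}
    - {"x": 0, "y": 0, "z": 0, "turn": 0}

```text
t: 5.35
tool_pos: [0.5222, -0.3128, 0.0653]
tool_rot: [3.139, -0.137, 0.0]
contact_force: [-0.3, -0.4, 0.2]
opening: 0.0658
grip_force: 0.0
```

Request:
carry_out:
  moves:
    - {"x": 0, "y": 0, "z": 0.15, "turn": 0}
    - {"x": 0, "y": 0, "z": 0, "turn": 0}
    - {"x": 0, "y": 0, "z": 0, "turn": 0}
    - {"x": 0, "y": 0, "z": 0, "turn": 0}
    - {"x": 0, "y": 0, "z": 0, "turn": 0}
    - {"x": 0, "y": 0, "z": 0, "turn": 0}
    - {"x": 0, "y": 0, "z": 0, "turn": 0}
    - {"x": 0, "y": 0, "z": 0, "turn": 0}
  grip: 30
  newtons: 110

```text
t: 6.15
tool_pos: [0.5222, -0.3128, 0.0615]
tool_rot: [-3.139, 0.137, -0.0]
contact_force: [-0.0, -1.0, 0.6]
opening: 0.0299
grip_force: 0.0
```

```bash
python3 - <<'E'
from h import *
im=cv2.cvtColor(ctrl.get_image("side"),cv2.COLOR_RGB2BGR)
o=ctrl.get_obs(); print(o["tool_pos"],((proj("side",o["tool_pos"])-[140,215])*8).round(0))
cv2.imwrite("pics/c.png",cv2.resize(im[215:290,140:240],None,fx=8,fy=8,interpolation=cv2.INTER_CUBIC))
E
```

```text
[ 0.5222219  -0.31286556  0.06151328] [326. 359.]
```

View pics/c.png

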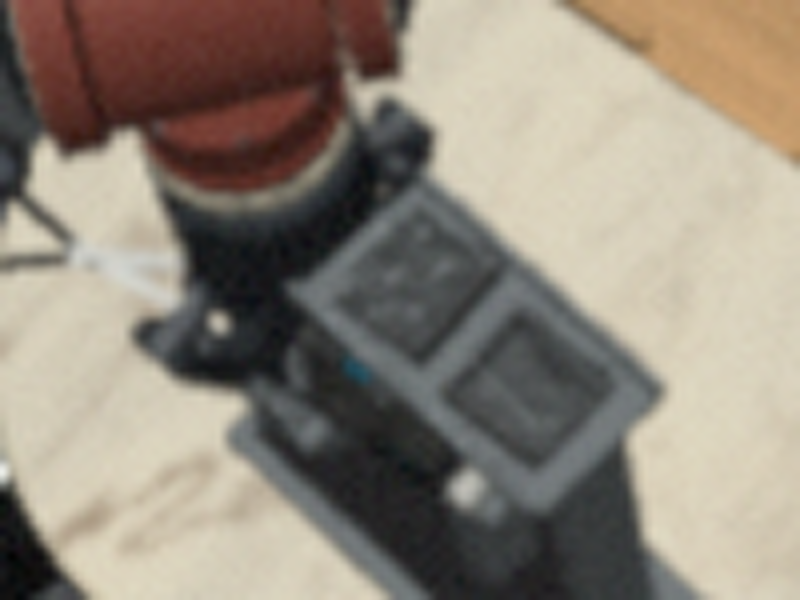

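The fingers closed above the clipper: the blue switch shows at (357,368) and the fingers near (300,350). I'll reopen and go lower, watching the contact force.

Request:
carry_out:
  moves:
    - {"x": 0, "y": 0, "z": 0, "turn": 0}
    - {"x": 0, "y": 0, "z": 0, "turn": 0}
    - {"x": 0, "y": 0, "z": 0, "turn": 0}
    - {"x": 0, "y": 0, "z": 0, "turn": 0}
    - {"x": 0, "y": 0, "z": 0, "turn": 0}
    - {"x": 0, "y": 0, "z": 0.2, "turn": 0}
    - {"x": 0, "y": 0, "z": 0.2, "turn": 0}
    - {"x": 0, "y": 0, "z": 0, "turn": 0}
  grip: 62

```text
t: 7.0
tool_pos: [0.5214, -0.3122, 0.05]
tool_rot: [-3.137, 0.137, 0.003]
contact_force: [-0.2, 0.4, -0.5]
opening: 0.062
grip_force: 0.0
```

Request:
carry_out:
  moves:
    - {"x": 0, "y": 0, "z": 0.05, "turn": 0}
    - {"x": 0, "y": 0, "z": 0.05, "turn": 0}
    - {"x": 0, "y": 0, "z": 0, "turn": 0}
    - {"x": 0, "y": 0, "z": 0, "turn": 0}
    - {"x": 0, "y": 0, "z": 0, "turn": 0}
    - {"x": 0, "y": 0, "z": 0, "turn": 0}
    - {"x": 0, "y": 0, "z": 0, "turn": 0}
    - {"x": 0, "y": 0, "z": 0, "turn": 0}
  grip: 36

```text
t: 7.8
tool_pos: [0.5223, -0.3119, 0.0492]
tool_rot: [-3.137, 0.137, 0.0]
contact_force: [0.2, 4.8, 4.6]
opening: 0.0359
grip_force: 3.9
```

Request:
carry_out:
  moves:
    - {"x": 0, "y": 0, "z": 0, "turn": 0}
    - {"x": 0, "y": 0, "z": 0, "turn": 0}
    - {"x": 0, "y": 0, "z": 0, "turn": 0}
    - {"x": 0, "y": 0, "z": 0, "turn": 0}
    - {"x": 0, "y": 0, "z": 0, "turn": 0}
    - {"x": 0, "y": 0, "z": 0, "turn": 0}
    - {"x": 0, "y": 0, "z": 0, "turn": 0}
    - {"x": 0, "y": 0, "z": 0, "turn": 0}
  grip: 15
  newtons: 70

```text
t: 8.6
tool_pos: [0.5224, -0.3118, 0.0499]
tool_rot: [-3.137, 0.136, 0.0]
contact_force: [-2.0, 5.8, 7.0]
opening: 0.0314
grip_force: 67.9
```

Request:
carry_out:
  moves:
    - {"x": 0, "y": 0, "z": 0, "turn": 0}
    - {"x": 0, "y": 0, "z": 0, "turn": 0}
    - {"x": 0, "y": 0, "z": -0.1, "turn": 0}
    - {"x": 0, "y": 0, "z": -0.1, "turn": 0}
    - {"x": 0, "y": 0, "z": -0.1, "turn": 0}
    - {"x": 0, "y": 0, "z": -0.1, "turn": 0}
    - {"x": 0, "y": 0, "z": 0, "turn": 0}
    - {"x": 0, "y": 0, "z": 0, "turn": 0}
  newtons: 110

```text
t: 9.4
tool_pos: [0.5221, -0.3129, 0.0588]
tool_rot: [3.138, -0.137, -0.0]
contact_force: [-1.0, -0.7, -3.1]
opening: 0.0295
grip_force: 105.7
```

Request:
carry_out:
  moves:
    - {"x": -0.1, "y": 0, "z": -0.2, "turn": 0}
    - {"x": -0.1, "y": 0, "z": -0.25, "turn": 0}
    - {"x": -0.1, "y": 0, "z": -0.25, "turn": 0}
    - {"x": -0.1, "y": 0, "z": -0.25, "turn": 0}
    - {"x": -0.1, "y": 0, "z": -0.25, "turn": 0}
    - {"x": -0.1, "y": 0, "z": -0.25, "turn": 0}
    - {"x": -0.2, "y": 0, "z": -0.2, "turn": 0}
    - {"x": -0.2, "y": 0, "z": 0, "turn": 0}

```text
t: 10.2
tool_pos: [0.4975, -0.3111, 0.1015]
tool_rot: [3.137, -0.137, 0.002]
contact_force: [-0.0, -0.9, -2.6]
opening: 0.0289
grip_force: 105.8
```

```bash
python3 - <<'E'
from h import *
o=ctrl.get_obs();print(o["tool_pos"],o["contact_force"],o["opening"],o["wrist_torque"])
ims=[]
for c in("side","top"):
    im=cv2.cvtColor(ctrl.get_image(c),cv2.COLOR_RGB2BGR)
    p=proj(c,o["tool_pos"]).astype(int);u,v=p[0]-35,p[1]-50;print(c,u,v)
    ims.append(cv2.resize(im[v:v+100,u:u+80],(400,500),interpolation=cv2.INTER_CUBIC))
cv2.imwrite("pics/d.png",np.hstack(ims))
E
```

```text
[ 0.49746191 -0.31106117  0.10145433] [-0.04434613 -0.91653403 -2.6386249 ] 0.028934055593750885 [0.01621166 0.12228661 0.01287774]
side 138 199
top 313 165
```

View pics/d.png

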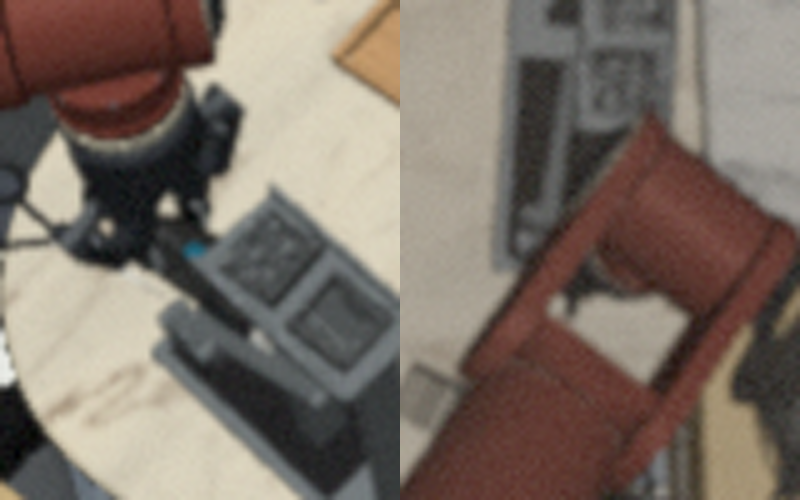

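The clipper is out of the stand and held by its tail, with the side crop showing the blue switch at (192,248) and the stand empty of it. Next I'll refine the tray pose by colour segmentation while it's unobstructed.

```bash
python3 - <<'E'
from h import *
for c,seed in(("top",(267,204)),("side",(243,209))):
    im=ctrl.get_image(c); hsv=cv2.cvtColor(cv2.GaussianBlur(im,(3,3),0),cv2.COLOR_RGB2HSV)
    m=((hsv[...,1]>85)&(hsv[...,0]>8)&(hsv[...,0]<25)&(hsv[...,2]>90)).astype(np.uint8)
    m=cv2.morphologyEx(m,cv2.MORPH_CLOSE,np.ones((7,7)))
    n,l,st,ce=cv2.connectedComponentsWithStats(m); i=l[seed[1],seed[0]]
    con=max(cv2.findContours((l==i).astype(np.uint8),cv2.RETR_EXTERNAL,cv2.CHAIN_APPROX_NONE)[0],key=len)[:,0]
    P=np.array([onz(c,p.astype(float),.012)[:2] for p in con[::2]],np.float32)
    print(c,st[i],cv2.minAreaRect(P*1000))
E
```

```text
top [ 243  175   45   60 2590] ((552.1926879882812, -26.402664184570312), (215.02774047851562, 159.0676727294922), 0.053191810846328735)
side [ 205  179   79   66 2715] ((554.819580078125, -30.179107666015625), (169.00442504882812, 224.4281005859375), 89.47833251953125)
```

Request:
carry_out:
  moves:
    - {"x": -0.4, "y": 0, "z": 0, "turn": 0}
    - {"x": -0.6, "y": 0, "z": 0, "turn": 0}
    - {"x": -0.6, "y": 0, "z": 0, "turn": 0}
    - {"x": -0.6, "y": 0, "z": 0, "turn": 0}
    - {"x": -0.6, "y": 0, "z": 0, "turn": 0}
    - {"x": -0.6, "y": 0, "z": -0.3, "turn": 0}
    - {"x": 0, "y": -0.5, "z": -0.4, "turn": -0.04}
    - {"x": 0, "y": -0.7, "z": 0, "turn": -0.04}

```text
t: 11.2
tool_pos: [0.4153, -0.2737, 0.1195]
tool_rot: [3.139, -0.009, 0.005]
contact_force: [-0.3, 0.2, -3.0]
opening: 0.0292
grip_force: 105.9
```

Request:
carry_out:
  moves:
    - {"x": 0, "y": -0.8, "z": 0, "turn": 0}
    - {"x": 0.4, "y": -0.8, "z": 0, "turn": 0}
    - {"x": 0.6, "y": -0.8, "z": 0, "turn": 0}
    - {"x": 0.6, "y": -0.8, "z": 0.3, "turn": 0}
    - {"x": 0.7, "y": 0, "z": 0.6, "turn": 0}
    - {"x": 0.5, "y": 0, "z": 0.6, "turn": 0}
    - {"x": 0, "y": 0, "z": 0.5, "turn": 0}
    - {"x": 0, "y": 0, "z": 0.3, "turn": 0}

```text
t: 12.0
tool_pos: [0.4843, -0.1923, 0.0585]
tool_rot: [-3.14, 0.008, 0.004]
contact_force: [-0.1, 0.2, -2.8]
opening: 0.029
grip_force: 106.0
```

Request:
carry_out:
  moves:
    - {"x": 0, "y": 0, "z": 0.2, "turn": 0}
    - {"x": 0, "y": 0, "z": 0.2, "turn": 0}
    - {"x": 0, "y": 0, "z": 0.2, "turn": 0}
    - {"x": 0, "y": 0, "z": 0.1, "turn": 0}
    - {"x": 0, "y": 0, "z": 0.1, "turn": 0}
    - {"x": 0, "y": 0, "z": 0.1, "turn": 0}
    - {"x": 0, "y": 0, "z": 0, "turn": 0}
    - {"x": 0, "y": 0, "z": 0, "turn": 0}

```text
t: 12.8
tool_pos: [0.4852, -0.1939, 0.0378]
tool_rot: [3.141, -0.011, 0.0]
contact_force: [0.4, -0.3, -2.3]
opening: 0.0289
grip_force: 106.0
```

Request:
carry_out:
  moves:
    - {"x": 0, "y": 0, "z": 0.1, "turn": 0}
    - {"x": 0, "y": 0, "z": 0.1, "turn": 0}
    - {"x": 0, "y": 0, "z": 0.1, "turn": 0}
    - {"x": 0, "y": 0, "z": 0.1, "turn": 0}
    - {"x": 0, "y": 0, "z": 0.1, "turn": 0}
    - {"x": 0, "y": 0, "z": 0.1, "turn": 0}
    - {"x": 0, "y": 0, "z": 0, "turn": 0}
    - {"x": 0, "y": 0, "z": 0, "turn": 0}
  newtons: 70

```text
t: 13.6
tool_pos: [0.4851, -0.1938, 0.0226]
tool_rot: [-3.141, 0.011, 0.0]
contact_force: [0.3, 0.3, -2.1]
opening: 0.0287
grip_force: 106.0
```

Request:
carry_out:
  moves:
    - {"x": 0, "y": 0, "z": 0.1, "turn": 0}
    - {"x": 0, "y": 0, "z": 0.1, "turn": 0}
    - {"x": 0, "y": 0, "z": 0.1, "turn": 0}
    - {"x": 0, "y": 0, "z": 0.1, "turn": 0}
    - {"x": 0, "y": 0, "z": 0.05, "turn": 0}
    - {"x": 0, "y": 0, "z": 0, "turn": 0}
    - {"x": 0, "y": 0, "z": 0, "turn": 0}
    - {"x": 0, "y": 0, "z": 0, "turn": 0}
  grip: 15
  newtons: 60

```text
t: 14.4
tool_pos: [0.486, -0.194, 0.0122]
tool_rot: [3.141, -0.011, 0.003]
contact_force: [2.5, 1.9, 2.3]
opening: 0.0286
grip_force: 106.5
```

```bash
python3 - <<'E'
from h import *
o=ctrl.get_obs();print(o["tool_pos"],o["contact_force"],o["opening"],o["wrist_torque"],o["grip_force"])
im=cv2.cvtColor(ctrl.get_image("side"),cv2.COLOR_RGB2BGR)
p=proj("side",o["tool_pos"]).astype(int);u,v=p[0]-35,p[1]-50;print(u,v)
cv2.imwrite("pics/e.png",cv2.resize(im[v:v+100,u:u+110],(660,600),interpolation=cv2.INTER_CUBIC))
E
```

```text
[ 0.48600511 -0.19395904  0.01224243] [2.54939674 1.8855883  2.25829954] 0.02859329423578962 [ 0.37712897 -0.36327094 -0.02981711] 106.48227478377521
163 183
```

View pics/e.png

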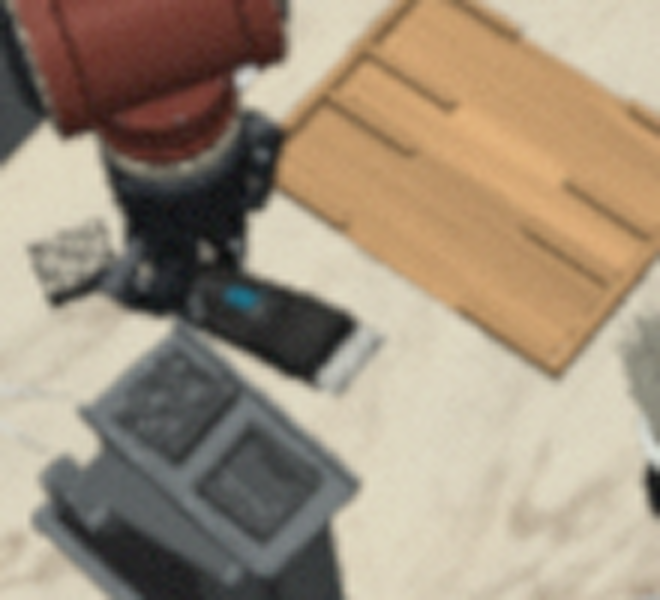

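The clipper is still tilted with its tail touching the worktop at about (190,290) and its head raised at (350,360). I'll keep pressing down gently so it pivots flat.

Request:
carry_out:
  moves:
    - {"x": 0, "y": 0, "z": 0.06, "turn": 0}
    - {"x": 0, "y": 0, "z": 0.06, "turn": 0}
    - {"x": 0, "y": 0, "z": 0, "turn": 0}
    - {"x": 0, "y": 0, "z": 0, "turn": 0}
    - {"x": 0, "y": 0, "z": 0, "turn": 0}
    - {"x": 0, "y": 0, "z": 0, "turn": 0}
    - {"x": 0, "y": 0, "z": 0, "turn": 0}
    - {"x": 0, "y": 0, "z": 0, "turn": 0}
  grip: 24
  newtons: 30

```text
t: 15.25
tool_pos: [0.4877, -0.1945, 0.0106]
tool_rot: [3.14, -0.012, 0.009]
contact_force: [4.6, 2.0, 6.4]
opening: 0.0291
grip_force: 102.7
```

Request:
carry_out:
  moves:
    - {"x": 0, "y": 0, "z": 0.06, "turn": 0}
    - {"x": 0, "y": 0, "z": 0.06, "turn": 0}
    - {"x": 0, "y": 0, "z": 0, "turn": 0}
    - {"x": 0, "y": 0, "z": 0, "turn": 0}
    - {"x": 0, "y": 0, "z": 0, "turn": 0}
    - {"x": 0, "y": 0, "z": 0, "turn": 0}
    - {"x": 0, "y": 0, "z": 0, "turn": 0}
    - {"x": 0, "y": 0, "z": 0, "turn": 0}
  grip: 28
  newtons: 30

```text
t: 16.05
tool_pos: [0.4894, -0.1948, 0.0091]
tool_rot: [3.14, -0.012, 0.014]
contact_force: [5.4, 4.2, 10.2]
opening: 0.0287
grip_force: 102.0
```

Request:
carry_out:
  moves:
    - {"x": 0, "y": 0, "z": 0, "turn": 0}
    - {"x": 0, "y": 0, "z": 0, "turn": 0}
    - {"x": 0, "y": 0, "z": 0, "turn": 0}
    - {"x": 0, "y": 0, "z": 0, "turn": 0}
    - {"x": 0, "y": 0, "z": 0, "turn": 0}
    - {"x": 0, "y": 0, "z": 0, "turn": 0}
    - {"x": 0, "y": 0, "z": 0, "turn": 0}
    - {"x": 0, "y": 0, "z": 0, "turn": 0}
  grip: 30
  newtons: 60

```text
t: 16.85
tool_pos: [0.4891, -0.1955, 0.0088]
tool_rot: [3.138, -0.012, 0.013]
contact_force: [6.6, 2.0, 9.3]
opening: 0.0304
grip_force: 77.6
```

Opening in position lowers the grip force. I'll continue gradually.

Request:
carry_out:
  moves:
    - {"x": 0, "y": 0, "z": 0, "turn": 0}
    - {"x": 0, "y": 0, "z": 0, "turn": 0}
    - {"x": 0, "y": 0, "z": 0, "turn": 0}
    - {"x": 0, "y": 0, "z": 0, "turn": 0}
    - {"x": 0, "y": 0, "z": 0.05, "turn": 0}
    - {"x": 0, "y": 0, "z": 0.05, "turn": 0}
    - {"x": 0, "y": 0, "z": 0, "turn": 0}
    - {"x": 0, "y": 0, "z": 0, "turn": 0}
  grip: 31.3
  newtons: 40

```text
t: 17.65
tool_pos: [0.4836, -0.1931, 0.0017]
tool_rot: [-3.14, 0.011, 0.005]
contact_force: [0.7, 0.1, -0.5]
opening: 0.0319
grip_force: 40.3
```

```bash
python3 - <<'E'
from h import *
o=ctrl.get_obs();print(o["tool_pos"],o["contact_force"],o["opening"],o["wrist_torque"],o["grip_force"])
im=cv2.cvtColor(ctrl.get_image("side"),cv2.COLOR_RGB2BGR)
u,v=163,183
cv2.imwrite("pics/f.png",cv2.resize(im[v+20:v+90,u:u+90],(720,560),interpolation=cv2.INTER_CUBIC))
E
```

```text
[ 0.48363576 -0.19312979  0.0016805 ] [ 0.6665598   0.09257237 -0.54921693] 0.031945971962845134 [-0.03705021  0.1114548   0.00690676] 40.30879519879818
```

View pics/f.png

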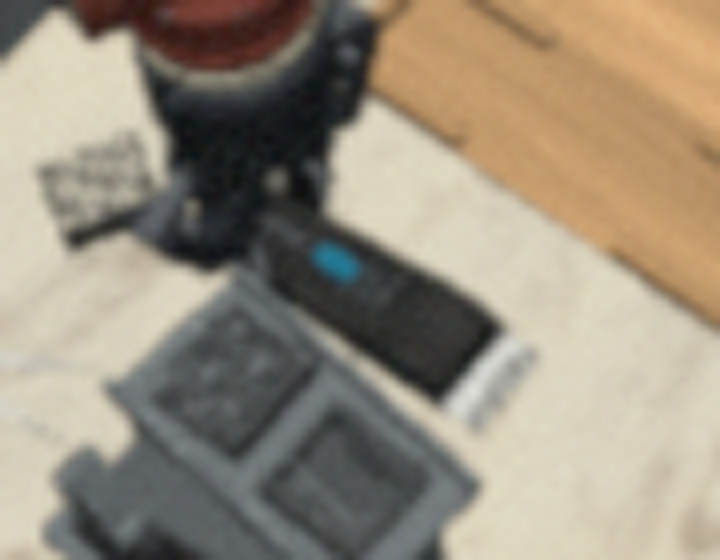

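```bash
python3 - <<'E'
from h import *
for n,p in(("blade",(224.3,250.5)),("dot",(204.9,235.75)),("bladeR edge",(163+535/8,203+345/8)),("bladeL",(163+470/8,203+425/8))):
    s=least_squares(lambda X:proj("side",[X[0],-.193,X[1]])-p,[.5,.05]);print(n,s.x)
for z in(0.02,.05): print([onz("side",q,z).round(3).tolist() for q in((163+535/8,203+350/8),(163+470/8,203+425/8))])
E
```

```text
blade [0.59893812 0.02045641]
dot [0.517443   0.03115317]
bladeR edge [0.62641171 0.08879104]
bladeL [ 0.58290089 -0.04594494]
[[0.605, -0.171, 0.02], [0.605, -0.213, 0.02]]
[[0.615, -0.182, 0.05], [0.614, -0.223, 0.05]]
```

The clipper is lying flat: blade z≈0.02 and switch z≈0.031, with its centre near (0.517, -0.193). I'll release, slide the open fingers to the middle and regrip.

Request:
carry_out:
  moves:
    - {"x": 0, "y": 0, "z": 0, "turn": 0}
    - {"x": 0, "y": 0, "z": 0, "turn": 0}
    - {"x": 0, "y": 0, "z": 0, "turn": 0}
    - {"x": 0, "y": 0, "z": 0, "turn": 0}
    - {"x": 0, "y": 0, "z": -0.1, "turn": 0}
    - {"x": 0, "y": 0, "z": -0.1, "turn": 0}
    - {"x": 0, "y": 0, "z": 0, "turn": 0}
    - {"x": 0, "y": 0, "z": 0, "turn": 0}
  grip: 66

```text
t: 18.5
tool_pos: [0.4853, -0.1939, 0.0082]
tool_rot: [3.141, -0.011, 0.001]
contact_force: [-0.5, 0.1, 0.5]
opening: 0.0661
grip_force: 0.0
```

Request:
carry_out:
  moves:
    - {"x": 0.35, "y": 0, "z": 0, "turn": 0}
    - {"x": 0.35, "y": 0, "z": 0, "turn": 0}
    - {"x": 0.35, "y": 0, "z": 0, "turn": 0}
    - {"x": 0.3, "y": 0, "z": 0, "turn": 0}
    - {"x": 0, "y": 0, "z": 0, "turn": 0}
    - {"x": 0, "y": 0, "z": 0, "turn": 0}
    - {"x": 0, "y": 0, "z": 0, "turn": 0}
    - {"x": 0, "y": 0, "z": 0, "turn": 0}

```text
t: 19.3
tool_pos: [0.5185, -0.194, 0.0078]
tool_rot: [-3.141, 0.012, 0.001]
contact_force: [-0.2, 0.2, 0.1]
opening: 0.0659
grip_force: 0.0
```

Request:
carry_out:
  moves:
    - {"x": 0, "y": 0, "z": 0, "turn": 0}
    - {"x": 0, "y": 0, "z": 0, "turn": 0}
    - {"x": 0, "y": 0, "z": 0, "turn": 0}
    - {"x": 0, "y": 0, "z": 0, "turn": 0}
    - {"x": 0, "y": 0, "z": 0, "turn": 0}
    - {"x": 0, "y": 0, "z": 0, "turn": 0}
    - {"x": 0, "y": 0, "z": 0, "turn": 0}
    - {"x": 0, "y": 0, "z": 0, "turn": 0}
  grip: 20
  newtons: 60

```text
t: 20.1
tool_pos: [0.5189, -0.194, 0.008]
tool_rot: [-3.142, 0.011, 0.0]
contact_force: [0.1, -0.6, -0.7]
opening: 0.0199
grip_force: 0.0
```

```bash
python3 - <<'E'
from h import *
o=ctrl.get_obs();print(o["tool_pos"],o["opening"],o["grip_force"])
im=cv2.cvtColor(ctrl.get_image("side"),cv2.COLOR_RGB2BGR)
for c in("side","top"):
  ctrl.get_image(c)
  for q in("clipper_stand_center","clipper_stand_head"):
    print(c,q,[(np.round(d["pixel"],1).tolist(),round(d["confidence"],2)) for d in ctrl.mark_of(c,q)[:2]])
print((proj("side",o["tool_pos"])-[163,203])*8)
cv2.imwrite("pics/g.png",cv2.resize(im[203:273,163:253],(720,560),interpolation=cv2.INTER_CUBIC))
E
```

```text
[ 0.51885864 -0.19403352  0.00796092] 0.019936941352985686 0.0
side clipper_stand_center [([206.2, 236.4], 0.96), ([254.9, 201.4], 0.69)]
side clipper_stand_head [([225.8, 252.4], 0.58)]
top clipper_stand_center [([312.3, 212.0], 0.69), ([278.2, 203.8], 0.48)]
top clipper_stand_head [([309.8, 185.5], 0.4)]
[341.31960923 290.27208578]
```

View pics/g.png

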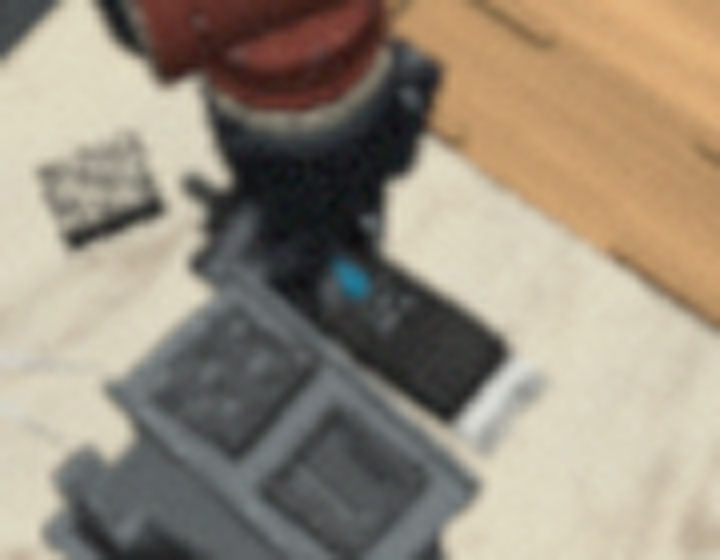

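```bash
python3 - <<'E'
from h import *
print("head",tri({"top":[309.8,185.5],"side":[225.8,252.4]}),onz("top",[309.8,185.5],.0165),onz("side",[225.8,252.4],.0165))
print("cen",onz("top",[312.3,212.0],.0165),onz("side",[206.2,236.4],.0165),onz("side",[206.2,236.4],.033))
o=ctrl.get_obs()
for n,d in(("front",[.0,-.025,0]),("back",[0,.025,0])):
  for z in(0,.01,.02,.03,.06): print(n,z,(proj("side",[o["tool_pos"][0],o["tool_pos"][1]+d[1],z])-[163,203])*8)
print("clip top corners @x .519",[(proj("side",[.519,y,.033])-[163,203])*8 for y in(-.216,-.172)])
E
```

```text
head (array([ 0.61089201, -0.19355796,  0.02325575]), np.float64(1.2029835776955338)) [ 0.6151646  -0.19094142  0.0165    ] [ 0.60582804 -0.19410574  0.0165    ]
cen [ 0.51823557 -0.19677459  0.0165    ] [ 0.51674333 -0.18748867  0.0165    ] [ 0.52316048 -0.19288448  0.033     ]
front 0 [304.719358   342.14237194]
front 0.01 [302.34091064 331.83955256]
front 0.02 [299.93664773 321.42712582]
front 0.03 [297.50613947 310.90330214]
front 0.06 [290.05269654 278.64494915]
back 0 [380.81808255 255.68684911]
back 0.01 [378.86813323 245.07196438]
back 0.02 [376.89726064 234.34546699]
back 0.03 [374.90512003 223.50555373]
back 0.06 [368.7975252  190.28668361]
clip top corners @x .519 [array([301.80940009, 302.50393961]), array([370.03317847, 225.50896401])]
```

The picture shows the switch at (352,280), beside the closed fingers at around (300,290). So the pads are riding above the clipper top. I'll reopen, go lower and test again, watching the force.

Request:
carry_out:
  moves:
    - {"x": 0, "y": 0, "z": 0, "turn": 0}
    - {"x": 0, "y": 0, "z": 0, "turn": 0}
    - {"x": 0, "y": 0, "z": 0, "turn": 0}
    - {"x": 0, "y": 0, "z": 0, "turn": 0}
    - {"x": 0.16, "y": 0, "z": 0.1, "turn": 0}
    - {"x": 0, "y": 0, "z": 0.1, "turn": 0}
    - {"x": 0, "y": 0, "z": 0.1, "turn": 0}
    - {"x": 0, "y": 0, "z": 0, "turn": 0}
  grip: 66

```text
t: 21.25
tool_pos: [0.5224, -0.1938, -0.0003]
tool_rot: [-3.141, 0.011, 0.002]
contact_force: [-0.4, -0.5, 0.9]
opening: 0.0658
grip_force: 0.0
```

Request:
carry_out:
  moves:
    - {"x": 0, "y": 0, "z": 0.1, "turn": 0}
    - {"x": 0, "y": 0, "z": 0.1, "turn": 0}
    - {"x": 0, "y": 0, "z": 0.1, "turn": 0}
    - {"x": 0, "y": 0, "z": 0, "turn": 0}
    - {"x": 0, "y": 0, "z": 0, "turn": 0}
    - {"x": 0, "y": 0, "z": 0, "turn": 0}
    - {"x": 0, "y": 0, "z": 0, "turn": 0}
    - {"x": 0, "y": 0, "z": 0, "turn": 0}

```text
t: 22.05
tool_pos: [0.523, -0.1942, -0.0069]
tool_rot: [3.141, -0.011, 0.0]
contact_force: [-1.1, -0.1, 0.1]
opening: 0.0664
grip_force: 0.0
```

Request:
carry_out:
  moves:
    - {"x": 0, "y": 0, "z": 0, "turn": 0}
    - {"x": 0, "y": 0, "z": 0, "turn": 0}
    - {"x": 0, "y": 0, "z": 0, "turn": 0}
    - {"x": 0, "y": 0, "z": 0, "turn": 0}
    - {"x": 0, "y": 0, "z": 0, "turn": 0}
    - {"x": 0, "y": 0, "z": 0, "turn": 0}
    - {"x": 0, "y": 0, "z": 0, "turn": 0}
    - {"x": 0, "y": 0, "z": 0, "turn": 0}
  grip: 30
  newtons: 50

```text
t: 22.85
tool_pos: [0.5232, -0.1941, -0.0065]
tool_rot: [3.142, -0.011, 0.001]
contact_force: [-1.0, 1.2, 5.5]
opening: 0.0367
grip_force: 49.9
```

Request:
carry_out:
  moves:
    - {"x": 0, "y": 0, "z": 0, "turn": 0}
    - {"x": 0, "y": 0, "z": 0, "turn": 0}
    - {"x": 0, "y": 0, "z": 0, "turn": 0}
    - {"x": 0, "y": 0, "z": 0.1, "turn": 0}
    - {"x": 0, "y": 0, "z": 0.1, "turn": 0}
    - {"x": 0, "y": 0, "z": 0.1, "turn": 0}
    - {"x": 0, "y": 0, "z": 0, "turn": 0}
    - {"x": 0, "y": 0, "z": 0, "turn": 0}
  grip: 62

```text
t: 23.65
tool_pos: [0.5227, -0.194, -0.0148]
tool_rot: [-3.141, 0.011, 0.0]
contact_force: [-0.2, -0.2, -0.1]
opening: 0.062
grip_force: 0.0
```

Request:
carry_out:
  moves:
    - {"x": 0, "y": 0, "z": 0, "turn": 0}
    - {"x": 0, "y": 0, "z": 0, "turn": 0}
    - {"x": 0, "y": 0, "z": 0, "turn": 0}
    - {"x": 0, "y": 0, "z": 0, "turn": 0}
    - {"x": 0, "y": 0, "z": 0, "turn": 0}
    - {"x": 0, "y": 0, "z": 0, "turn": 0}
    - {"x": 0, "y": 0, "z": 0, "turn": 0}
    - {"x": 0, "y": 0, "z": 0, "turn": 0}
  grip: 30
  newtons: 50

```text
t: 24.45
tool_pos: [0.5233, -0.1942, -0.0139]
tool_rot: [3.141, -0.011, 0.001]
contact_force: [-0.7, 1.3, 6.0]
opening: 0.0384
grip_force: 51.1
```

Request:
carry_out:
  moves:
    - {"x": 0, "y": 0, "z": 0, "turn": 0}
    - {"x": 0, "y": 0, "z": 0, "turn": 0}
    - {"x": 0, "y": 0, "z": 0, "turn": 0}
    - {"x": 0, "y": 0, "z": -0.3, "turn": 0}
    - {"x": 0, "y": 0, "z": -0.4, "turn": 0}
    - {"x": 0, "y": 0, "z": -0.4, "turn": 0}
    - {"x": 0, "y": 0, "z": -0.4, "turn": 0}
    - {"x": 0, "y": 0, "z": 0, "turn": 0}
  newtons: 80

```text
t: 25.25
tool_pos: [0.5243, -0.1948, 0.0252]
tool_rot: [3.14, -0.011, 0.005]
contact_force: [-0.3, 0.3, -3.0]
opening: 0.0374
grip_force: 81.0
```

Request:
carry_out:
  moves:
    - {"x": 0.2, "y": -0.6, "z": 0, "turn": 0}
    - {"x": 0.2, "y": -0.8, "z": 0, "turn": 0}
    - {"x": 0.2, "y": -0.8, "z": 0, "turn": 0}
    - {"x": 0.2, "y": -0.8, "z": 0, "turn": 0}
    - {"x": 0.2, "y": -0.8, "z": 0, "turn": 0}
    - {"x": 0.2, "y": -0.8, "z": 0, "turn": 0}
    - {"x": 0, "y": 0, "z": 0, "turn": 0}
    - {"x": 0, "y": 0, "z": 0, "turn": 0}

```text
t: 26.05
tool_pos: [0.5533, -0.0785, 0.0224]
tool_rot: [3.142, -0.009, -0.002]
contact_force: [0.4, -0.2, -2.7]
opening: 0.0374
grip_force: 81.0
```

```bash
python3 - <<'E'
from h import *
o=ctrl.get_obs();print(o["t"],o["tool_pos"],o["tool_rot"],o["opening"],o["grip_force"],o["contact_force"],o["wrist_torque"])
for c in("side","top"):
  ctrl.get_image(c)
  for q in("clipper_stand_center","clipper_stand_head"):
    m=ctrl.mark_of(c,q)[:2]
    print(c,q,[(np.round(d["pixel"],1).tolist(),round(d["confidence"],2),onz(c,d["pixel"],o["tool_pos"][2]+.03).round(4).tolist()) for d in m])
E
```

```text
26.05 [ 0.55330762 -0.07848841  0.02242323] [ 3.14156314e+00 -8.90998490e-03 -1.64233241e-03] 0.037413931141190224 81.03691884505679 [ 0.44974799 -0.23445703 -2.69622474] [ 0.02155333  0.00266809 -0.04599153]
side clipper_stand_center [([234.0, 216.7], 0.82, [0.5587, -0.0875, 0.0524])]
side clipper_stand_head [([252.7, 226.2], 0.64, [0.6304, -0.0789, 0.0524])]
top clipper_stand_center [([283.1, 204.1], 0.68, [0.5467, -0.0891, 0.0524])]
top clipper_stand_head [([247.2, 201.8], 0.75, [0.5578, 0.0381, 0.0524]), ([279.9, 180.0], 0.67, [0.6331, -0.0802, 0.0524])]
```

Request:
carry_out:
  moves:
    - {"x": 0.16, "y": 0, "z": 0.3, "turn": 0}
    - {"x": 0, "y": 0, "z": 0.3, "turn": 0}
    - {"x": 0, "y": 0, "z": 0.2, "turn": 0}
    - {"x": 0, "y": 0, "z": 0.1, "turn": 0}
    - {"x": 0, "y": 0, "z": 0.1, "turn": 0}
    - {"x": 0, "y": 0, "z": 0.1, "turn": 0}
    - {"x": 0, "y": 0, "z": 0, "turn": 0}
    - {"x": 0, "y": 0, "z": 0, "turn": 0}

```text
t: 27.15
tool_pos: [0.5578, -0.0794, -0.0044]
tool_rot: [3.141, -0.011, 0.0]
contact_force: [-0.3, -0.3, -3.1]
opening: 0.0378
grip_force: 81.0
```

Request:
carry_out:
  moves:
    - {"x": 0, "y": 0, "z": 0.06, "turn": 0}
    - {"x": 0, "y": 0, "z": 0.06, "turn": 0}
    - {"x": 0, "y": 0, "z": 0.06, "turn": 0}
    - {"x": 0, "y": 0, "z": 0.06, "turn": 0}
    - {"x": 0, "y": 0, "z": 0, "turn": 0}
    - {"x": 0, "y": 0, "z": 0, "turn": 0}
    - {"x": 0, "y": 0, "z": 0, "turn": 0}
    - {"x": 0, "y": 0, "z": 0, "turn": 0}

```text
t: 27.95
tool_pos: [0.5578, -0.0794, -0.0097]
tool_rot: [3.142, -0.011, -0.0]
contact_force: [-4.6, 0.3, 5.2]
opening: 0.0375
grip_force: 82.0
```

Request:
carry_out:
  moves:
    - {"x": 0, "y": 0, "z": 0, "turn": 0}
    - {"x": 0, "y": 0, "z": 0, "turn": 0}
    - {"x": 0, "y": 0, "z": 0, "turn": 0}
    - {"x": 0, "y": 0, "z": 0, "turn": 0}
    - {"x": 0, "y": 0, "z": 0, "turn": 0}
    - {"x": 0, "y": 0, "z": 0, "turn": 0}
    - {"x": 0, "y": 0, "z": 0, "turn": 0}
    - {"x": 0, "y": 0, "z": 0, "turn": 0}
  grip: 58

```text
t: 28.75
tool_pos: [0.5577, -0.0793, -0.0106]
tool_rot: [3.142, -0.011, -0.0]
contact_force: [0.3, 0.1, 0.4]
opening: 0.058
grip_force: 0.0
```

Request:
carry_out:
  moves:
    - {"x": 0, "y": 0, "z": -0.6, "turn": 0}
    - {"x": 0, "y": 0, "z": -0.8, "turn": 0}
    - {"x": 0, "y": 0, "z": -1, "turn": 0}
    - {"x": 0, "y": 0, "z": -1, "turn": 0}
    - {"x": -0.8, "y": -0.9, "z": -0.5, "turn": -0.15}
    - {"x": -0.8, "y": -0.9, "z": 0, "turn": -0.15}
    - {"x": -0.8, "y": -0.8, "z": 0, "turn": -0.15}
    - {"x": -0.8, "y": -0.8, "z": 0, "turn": -0.15}

```text
t: 29.55
tool_pos: [0.4629, -0.0137, 0.0884]
tool_rot: [3.001, 0.928, 0.003]
contact_force: [0.3, 0.1, 0.5]
opening: 0.058
grip_force: 0.0
```

```bash
python3 - <<'E'
from h import *
for c,box in(("top",(160,230,230,265)),("side",(235,120,275,165))):
    im=ctrl.get_image(c); g=cv2.cvtColor(im,cv2.COLOR_RGB2GRAY)
    m=np.zeros_like(g); u0,v0,u1,v1=box; m[v0:v1,u0:u1]=(g[v0:v1,u0:u1]<95)
    n,l,st,ce=cv2.connectedComponentsWithStats(m); i=1+np.argmax(st[1:,4]); v,u=np.nonzero(l==i)
    P=np.array([onz(c,[a,b],.025)[:2] for a,b in zip(u.astype(float),v)],np.float32)
    d=cv2.fitLine(P,cv2.DIST_L2,0,.01,.01).ravel(); print(c,st[i],"mean",P.mean(0),"dir",d[:2],cv2.minAreaRect(P*1000))
    for q in("clipper_bench_center","clipper_bench_head","clipper_stand_center","clipper_stand_head"):
        print(c,q,[(round(x["confidence"],2),onz(c,x["pixel"],.0165 if "bench" in q else .0205).round(4).tolist()) for x in ctrl.mark_of(c,q)[:2]])
E
```

```text
Traceback (most recent call last):
  File "h.py", line 11, in onz
    s=least_squares(lambda X:proj(c,[X[0],X[1],z])-p,[0.5,0]); return np.r_[s.x,z]
  File "h.py", line 11, in <lambda>
    s=least_squares(lambda X:proj(c,[X[0],X[1],z])-p,[0.5,0]); return np.r_[s.x,z]
                             ~~~~^^^^^^^^^^^^^^^^^
  File "h.py", line 6, in proj
    k=ctrl.calibration(c); p=np.array(k["R"])@np.asarray(X)+np.array(k["t"]); s=p[:2]/p[2]; s=s*(1+k["k1"]*(s@s))
ValueError: time passes only in moves, steps and waits
```

```bash
sed -i 's/^def proj/K={c:ctrl.calibration(c) for c in ("side","top")}\ndef proj/; s/k=ctrl.calibration(c); p=/k=K[c]; p=/' h.py
python3 - <<'E'
from h import *
for c,box in(("top",(160,230,230,265)),("side",(235,120,275,165))):
    im=ctrl.get_image(c); g=cv2.cvtColor(im,cv2.COLOR_RGB2GRAY)
    m=np.zeros_like(g); u0,v0,u1,v1=box; m[v0:v1,u0:u1]=(g[v0:v1,u0:u1]<95)
    n,l,st,ce=cv2.connectedComponentsWithStats(m); i=1+np.argmax(st[1:,4]); v,u=np.nonzero(l==i)
    P=np.array([onz(c,[a,b],.025)[:2] for a,b in zip(u.astype(float),v)],np.float32)
    d=cv2.fitLine(P,cv2.DIST_L2,0,.01,.01).ravel(); print(c,st[i],"mean",P.mean(0),"dir",d[:2],cv2.minAreaRect(P*1000))
    for q in("clipper_bench_center","clipper_bench_head","clipper_stand_center","clipper_stand_head"):
        print(c,q,[(round(x["confidence"],2),onz(c,x["pixel"],.0165 if "bench" in q else .0205).round(4).tolist()) for x in ctrl.mark_of(c,q)[:2]])
E
```

```text
top [178 241  42  11 342] mean [0.40821075 0.22650686] dir [ 0.01982519 -0.9998035 ] ((404.9617919921875, 216.7926025390625), (147.8438262939453, 35.884315490722656), 88.97453308105469)
top clipper_bench_center [(0.81, [0.4101, 0.2228, 0.0165])]
top clipper_bench_head [(0.74, [0.4153, 0.3144, 0.0165])]
top clipper_stand_center [(0.64, [0.7563, -0.1157, 0.0205]), (0.56, [0.5505, -0.0822, 0.0205])]
top clipper_stand_head [(0.92, [0.6497, -0.0817, 0.0205])]
side [241 129  28  30 316] mean [0.41619477 0.22097795] dir [ 0.0441087 -0.9990267] ((416.79541015625, 213.3923797607422), (42.76521682739258, 160.7801971435547), 2.643737316131592)
side clipper_bench_center [(0.85, [0.4086, 0.2231, 0.0165]), (0.24, [0.7508, 0.0327, 0.0165])]
side clipper_bench_head [(0.98, [0.4138, 0.3213, 0.0165])]
side clipper_stand_center []
side clipper_stand_head [(0.91, [0.6491, -0.0814, 0.0205]), (0.58, [0.5828, -0.3265, 0.0205])]
```

Request:
carry_out:
  moves:
    - {"x": 0.45, "y": -0.66, "z": 0, "turn": -0.15}
    - {"x": 0.55, "y": -0.59, "z": 0, "turn": -0.15}
    - {"x": 0.63, "y": -0.5, "z": 0, "turn": -0.15}
    - {"x": 0.69, "y": -0.4, "z": 0, "turn": -0.15}
    - {"x": 0.75, "y": -0.29, "z": 0, "turn": -0.15}
    - {"x": 0.78, "y": -0.18, "z": 0, "turn": -0.15}
    - {"x": 0.8, "y": -0.05, "z": 0, "turn": -0.07}
    - {"x": 0, "y": 0, "z": 0, "turn": 0}
  grip: 72

```text
t: 30.9
tool_pos: [0.4643, 0.1274, 0.0869]
tool_rot: [-2.227, -2.215, 0.0]
contact_force: [0.9, -0.2, -0.8]
opening: 0.072
grip_force: 0.0
```

Request:
carry_out:
  moves:
    - {"x": 0.95, "y": -0.53, "z": 0, "turn": 0}
    - {"x": 0.95, "y": -0.53, "z": 0, "turn": 0}
    - {"x": 0.96, "y": -0.54, "z": 0, "turn": 0}
    - {"x": 0.96, "y": -0.53, "z": 0, "turn": 0}
    - {"x": 0, "y": 0, "z": 0.5, "turn": 0}
    - {"x": 0, "y": 0, "z": 0.6, "turn": 0}
    - {"x": 0, "y": 0, "z": 0.6, "turn": 0}
    - {"x": 0, "y": 0, "z": 0.5, "turn": 0}

```text
t: 31.7
tool_pos: [0.4117, 0.2207, 0.0305]
tool_rot: [-2.232, -2.211, 0.002]
contact_force: [-0.6, -0.0, -0.6]
opening: 0.0722
grip_force: 0.0
```

Request:
carry_out:
  moves:
    - {"x": 0, "y": 0, "z": 0.4, "turn": 0}
    - {"x": 0, "y": 0, "z": 0.4, "turn": 0}
    - {"x": 0, "y": 0, "z": 0.2, "turn": 0}
    - {"x": 0, "y": 0, "z": 0.2, "turn": 0}
    - {"x": 0, "y": 0, "z": 0.2, "turn": 0}
    - {"x": 0, "y": 0, "z": 0.2, "turn": 0}
    - {"x": 0, "y": 0, "z": 0.1, "turn": 0}
    - {"x": 0, "y": 0, "z": 0, "turn": 0}

```text
t: 32.5
tool_pos: [0.4115, 0.2218, -0.0109]
tool_rot: [-2.23, -2.212, 0.001]
contact_force: [0.0, 0.3, 0.4]
opening: 0.0721
grip_force: 0.0
```

Request:
carry_out:
  moves:
    - {"x": 0, "y": 0, "z": 0.1, "turn": 0}
    - {"x": 0, "y": 0, "z": 0, "turn": 0}
    - {"x": 0, "y": 0, "z": 0, "turn": 0}
    - {"x": 0, "y": 0, "z": 0, "turn": 0}
    - {"x": 0, "y": 0, "z": 0, "turn": 0}
    - {"x": 0, "y": 0, "z": 0, "turn": 0}
    - {"x": 0, "y": 0, "z": 0, "turn": 0}
    - {"x": 0, "y": 0, "z": 0, "turn": 0}
  grip: 30
  newtons: 80

```text
t: 33.3
tool_pos: [0.4122, 0.222, -0.0125]
tool_rot: [2.23, 2.212, 0.001]
contact_force: [-1.4, -0.4, 5.1]
opening: 0.0371
grip_force: 80.5
```

Request:
carry_out:
  moves:
    - {"x": 0, "y": 0, "z": 0, "turn": 0}
    - {"x": 0, "y": 0, "z": -0.2, "turn": 0}
    - {"x": 0, "y": 0, "z": -0.4, "turn": 0}
    - {"x": 0, "y": 0, "z": -0.6, "turn": 0}
    - {"x": 0, "y": 0, "z": -0.6, "turn": 0}
    - {"x": 0, "y": 0, "z": -0.2, "turn": 0}
    - {"x": 0, "y": 0, "z": 0, "turn": 0}
    - {"x": 0, "y": 0, "z": 0, "turn": 0}

```text
t: 34.1
tool_pos: [0.4113, 0.2217, 0.0364]
tool_rot: [-2.23, -2.212, 0.001]
contact_force: [0.5, -0.3, -2.4]
opening: 0.037
grip_force: 80.2
```

Request:
carry_out:
  moves:
    - {"x": -0.6, "y": 0, "z": 0, "turn": 0.15}
    - {"x": -0.59, "y": 0.1, "z": 0, "turn": 0.15}
    - {"x": -0.57, "y": 0.18, "z": 0, "turn": 0.15}
    - {"x": -0.54, "y": 0.27, "z": 0, "turn": 0.15}
    - {"x": -0.49, "y": 0.34, "z": 0, "turn": 0.15}
    - {"x": -0.43, "y": 0.41, "z": 0, "turn": 0.15}
    - {"x": -0.37, "y": 0.47, "z": 0, "turn": 0.15}
    - {"x": -0.29, "y": 0.52, "z": 0, "turn": 0.15}

```text
t: 34.9
tool_pos: [0.4108, 0.1016, 0.0357]
tool_rot: [-3.092, -0.557, 0.003]
contact_force: [0.0, 0.6, -2.4]
opening: 0.0366
grip_force: 80.2
```

Request:
carry_out:
  moves:
    - {"x": -0.21, "y": 0.56, "z": 0, "turn": 0.15}
    - {"x": -0.13, "y": 0.59, "z": 0, "turn": 0.15}
    - {"x": 0.6, "y": 0, "z": 0, "turn": 0.069}
    - {"x": 0.8, "y": 0, "z": 0, "turn": 0}
    - {"x": 0.8, "y": 0, "z": 0, "turn": 0}
    - {"x": 0.8, "y": 0, "z": 0, "turn": 0}
    - {"x": 0.6, "y": 0, "z": 0, "turn": 0}
    - {"x": 0, "y": 0, "z": 0, "turn": 0}

```text
t: 35.7
tool_pos: [0.5027, 0.0725, 0.0362]
tool_rot: [-3.142, 0.01, 0.001]
contact_force: [-0.3, 0.6, -2.2]
opening: 0.0371
grip_force: 80.3
```

Request:
carry_out:
  moves:
    - {"x": 0.52, "y": 0.51, "z": 0, "turn": 0}
    - {"x": 0.52, "y": 0.51, "z": 0, "turn": 0}
    - {"x": 0.52, "y": 0.51, "z": 0, "turn": 0}
    - {"x": 0.52, "y": 0.51, "z": 0, "turn": 0}
    - {"x": 0, "y": 0, "z": 0, "turn": 0}
    - {"x": 0, "y": 0, "z": 0, "turn": 0}
    - {"x": 0, "y": 0, "z": 0, "turn": 0}
    - {"x": 0, "y": 0, "z": 0, "turn": 0}

```text
t: 36.5
tool_pos: [0.553, 0.0217, 0.0368]
tool_rot: [-3.141, 0.009, 0.001]
contact_force: [-0.9, -1.1, -2.2]
opening: 0.0372
grip_force: 80.3
```

```bash
python3 - <<'E'
from h import *
o=ctrl.get_obs();print(o["t"],o["tool_pos"],o["tool_rot"],o["wrist_torque"],o["contact_force"])
for c in("side","top"):
  ctrl.get_image(c)
  for q in("clipper_bench_center","clipper_bench_head","lane_left"):
    print(c,q,[(round(d["confidence"],2),onz(c,d["pixel"],.066 if "bench" in q else .004).round(4).tolist()) for d in ctrl.mark_of(c,q)[:2]])
E
```

```text
36.5 [0.5530229  0.02174137 0.0367537 ] [-3.14141690e+00  8.98301828e-03  9.31775296e-04] [-0.03671632  0.024652    0.00211056] [-0.87533192 -1.0769609  -2.2166264 ]
side clipper_bench_center [(0.77, [0.5544, 0.0217, 0.066]), (0.42, [0.7685, -0.1443, 0.066])]
side clipper_bench_head [(0.74, [0.6452, 0.0245, 0.066])]
side lane_left [(0.89, [0.554, 0.025, 0.004])]
top clipper_bench_center [(0.69, [0.5685, 0.0149, 0.066])]
top clipper_bench_head [(0.69, [0.6456, 0.0106, 0.066])]
top lane_left [(0.84, [0.5517, 0.0413, 0.004])]
```

Request:
carry_out:
  moves:
    - {"x": 0, "y": 0, "z": 0.4, "turn": 0}
    - {"x": 0, "y": 0, "z": 0.4, "turn": 0}
    - {"x": 0, "y": 0, "z": 0.3, "turn": 0}
    - {"x": 0, "y": 0, "z": 0.2, "turn": 0}
    - {"x": 0, "y": 0, "z": 0.2, "turn": 0}
    - {"x": 0, "y": 0, "z": 0.1, "turn": 0}
    - {"x": 0, "y": 0, "z": 0.1, "turn": 0}
    - {"x": 0, "y": 0, "z": 0.06, "turn": 0}

```text
t: 37.7
tool_pos: [0.5537, 0.0214, -0.007]
tool_rot: [-3.142, 0.01, -0.0]
contact_force: [-0.1, -0.9, -2.3]
opening: 0.0371
grip_force: 80.4
```

Request:
carry_out:
  moves:
    - {"x": 0, "y": 0, "z": 0.05, "turn": 0}
    - {"x": 0, "y": 0, "z": 0.04, "turn": 0}
    - {"x": 0, "y": 0, "z": 0.04, "turn": 0}
    - {"x": 0, "y": 0, "z": 0, "turn": 0}
    - {"x": 0, "y": 0, "z": 0, "turn": 0}
    - {"x": 0, "y": 0, "z": 0, "turn": 0}
    - {"x": 0, "y": 0, "z": 0, "turn": 0}
    - {"x": 0, "y": 0, "z": 0, "turn": 0}

```text
t: 38.5
tool_pos: [0.5538, 0.0214, -0.0085]
tool_rot: [3.141, -0.009, -0.001]
contact_force: [-5.8, 0.5, 8.7]
opening: 0.037
grip_force: 81.6
```

Floor contact. Release, rise, then take a final look.

Request:
carry_out:
  moves:
    - {"x": 0, "y": 0, "z": 0, "turn": 0}
    - {"x": 0, "y": 0, "z": 0, "turn": 0}
    - {"x": 0, "y": 0, "z": 0, "turn": 0}
    - {"x": 0, "y": 0, "z": 0, "turn": 0}
    - {"x": 0, "y": 0, "z": 0, "turn": 0}
    - {"x": 0, "y": 0, "z": 0, "turn": 0}
    - {"x": 0, "y": 0, "z": 0, "turn": 0}
    - {"x": 0, "y": 0, "z": 0, "turn": 0}
  grip: 58

```text
t: 39.3
tool_pos: [0.5535, 0.0214, -0.0103]
tool_rot: [3.142, -0.01, -0.0]
contact_force: [0.1, 0.5, -0.4]
opening: 0.058
grip_force: 0.0
```

Request:
carry_out:
  moves:
    - {"x": 0, "y": 0, "z": -0.5, "turn": 0}
    - {"x": 0, "y": 0, "z": -0.8, "turn": 0}
    - {"x": 0, "y": 0, "z": -1, "turn": 0}
    - {"x": 0, "y": 0, "z": -1, "turn": 0}
    - {"x": 0, "y": 0, "z": -1, "turn": 0}
    - {"x": -0.8, "y": -0.8, "z": 0, "turn": 0}
    - {"x": -0.8, "y": -0.8, "z": 0, "turn": 0}
    - {"x": -0.8, "y": -0.8, "z": 0, "turn": 0}

```text
t: 40.1
tool_pos: [0.4937, 0.0822, 0.0986]
tool_rot: [-3.141, 0.011, -0.003]
contact_force: [0.3, 0.2, -0.4]
opening: 0.058
grip_force: 0.0
```

Request:
carry_out:
  moves:
    - {"x": -0.8, "y": -0.8, "z": 0, "turn": 0}
    - {"x": -0.8, "y": -0.8, "z": 0, "turn": 0}
    - {"x": -0.8, "y": -0.8, "z": 0, "turn": 0}
    - {"x": 0, "y": -0.8, "z": 0, "turn": 0}
    - {"x": 0, "y": -0.8, "z": 0, "turn": 0}
    - {"x": 0, "y": -0.8, "z": 0, "turn": 0}
    - {"x": 0, "y": 0, "z": 0, "turn": 0}
    - {"x": 0, "y": 0, "z": 0, "turn": 0}

```text
t: 40.9
tool_pos: [0.4348, 0.2021, 0.0979]
tool_rot: [3.141, -0.008, 0.001]
contact_force: [-0.7, -0.2, -0.6]
opening: 0.0582
grip_force: 0.0
```

```bash
python3 - <<'E'
from h import *
o=ctrl.get_obs();print(o["t"],o["tool_pos"])
ims=[]
for c,(u,v) in{"side":(200,165),"top":(230,165)}.items():
  im=cv2.cvtColor(ctrl.get_image(c),cv2.COLOR_RGB2BGR); ims.append(cv2.resize(im[v:v+85,u:u+80],(400,425),interpolation=cv2.INTER_CUBIC))
  for q in("clipper_bench_center","clipper_bench_head","clipper_stand_center","clipper_stand_head"):
    print(c,q,[(round(d["confidence"],2),onz(c,d["pixel"],.0205).round(4).tolist()) for d in ctrl.mark_of(c,q)[:2]])
cv2.imwrite("pics/z.png",np.hstack(ims))
E
```

```text
40.9 [0.43477642 0.20211928 0.09787449]
side clipper_bench_center []
side clipper_bench_head []
side clipper_stand_center [(0.67, [0.5501, -0.077, 0.0205])]
side clipper_stand_head [(0.89, [0.6328, -0.0809, 0.0205]), (0.65, [0.5562, -0.0749, 0.0205])]
top clipper_bench_center [(0.84, [0.5657, 0.014, 0.0205])]
top clipper_bench_head [(0.91, [0.6445, 0.0144, 0.0205]), (0.31, [0.5663, -0.3244, 0.0205])]
top clipper_stand_center [(0.57, [0.5511, -0.0862, 0.0205])]
top clipper_stand_head [(0.68, [0.6436, -0.0918, 0.0205])]
```

View pics/z.png

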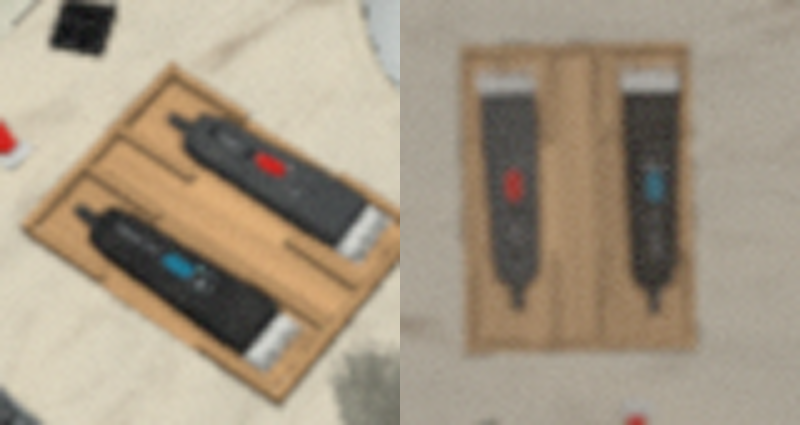

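The final picture shows both clippers in their lanes, switch sides up, heads to the mirror end, with left head at (507,85) and right head at (650,82) in the top crop. The right clipper looks a few mm off its mid-line, so I'll measure it once relative to the tray edges.

```bash
python3 - <<'E'
from h import *
im=cv2.imread("pics/z.png")[:, 400:]; g=im.mean(2); sat=cv2.cvtColor(im,cv2.COLOR_BGR2HSV)[...,1]
U=lambda u,v,z:onz("top",[230+(u+.5)/5-.5,165+(v+.5)/5-.5],z)
for r in range(110,271,20):
    G=g[r-3:r+4].mean(0); S=sat[r-3:r+4].mean(0)
    cols=np.nonzero(S>70)[0]; e=U(cols[0],r,.016)[1],U(cols[-1],r,.016)[1]
    out=[]
    for a,b in((70,160),(215,290)):
        d=np.nonzero(G[a:b]<88)[0]+a; out.append((round(U(d.mean() if 0 else (d[0]+d[-1])/2,r,.022)[1]*1e3,1),round((U(d[0],r,.022)-U(d[-1],r,.022))[1]*1e3,1)))
    print(r,np.round(U(0,r,.016)[0],3),"tray c/w",round(sum(e)*500,1),round((e[0]-e[1])*1e3,1),out)
E
```

```text
110 0.618 tray c/w -26.4 163.6 [(np.float64(22.3), np.float64(38.4)), (np.float64(-80.6), np.float64(41.4))]
130 0.603 tray c/w -26.8 164.9 [(np.float64(21.9), np.float64(38.3)), (np.float64(-80.2), np.float64(41.3))]
150 0.589 tray c/w -25.7 163.4 [(np.float64(22.6), np.float64(37.6)), (np.float64(-79.8), np.float64(39.9))]
170 0.574 tray c/w -26.8 163.2 [(np.float64(22.2), np.float64(33.2)), (np.float64(-79.3), np.float64(38.4))]
190 0.559 tray c/w -26.4 164.6 [(np.float64(21.5), np.float64(33.9)), (np.float64(-79.3), np.float64(37.6))]
210 0.545 tray c/w -26.4 163.7 [(np.float64(20.4), np.float64(32.5)), (np.float64(-79.6), np.float64(36.1))]
230 0.53 tray c/w -25.7 164.3 [(np.float64(20.7), np.float64(32.4)), (np.float64(-79.6), np.float64(35.4))]
250 0.516 tray c/w -25.7 163.5 [(np.float64(20.3), np.float64(31.0)), (np.float64(-80.3), np.float64(36.1))]
270 0.501 tray c/w -26.4 162.7 [(np.float64(19.6), np.float64(28.8)), (np.float64(-79.1), np.float64(31.7))]
```

```bash
python3 -c "
from station import ctrl
print(ctrl.finish_job())"
```

```text
the job is handed in; nothing more can be done
None
```

I handed the job in at about 41 s, and no verdict came back: both clippers lie switch side up in their lanes (worktop one left, stand one right), about 2–3 mm off the mid-lines by my last measurement, heads to the mirror end, and I saw no contact with the brush or cologne.

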